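Latch the registered-mail transit case

ROBOT

A 6-joint arm with a two-finger parallel gripper is mounted at the origin on the work surface. World frame = base frame: x ahead of the robot, y to its left, z up, the work surface at z = 0. Lengths are in m, angles in degrees, forces in N, time in s.
With the tool pointing down it reaches from about 0.325 to 0.9 m from the base axis. Payload 6.1 kg.
Tool frame: the origin (TCP) lies at the very end of the fingers, on their centre line; the grasp point (between the pads) lies 19 mm behind it (robot.grip_depth is the distance from the TCP to the grasp point, in m); z points along the fingers, y is the line along which they close (so a half turn about z gives the same grasp; the last joint's range is limited). The gripper opens to 85 mm and grips with 20 to 120 N. Pads are 22 mm wide; open, the fingers measure 114 mm over their backs; the gripper's body (76 mm by 85 mm) begins 54 mm behind the grasp point. The pads swing forward as they close: fully open they stand 13 mm farther back than shut.
Start: joints at [-84.173, 12.628, 87.462, -0, 79.91, -7.225], TCP at [0.141, -0.609, 0.2] pointing down, gripper open.
Joint ranges: [-170.65, 170.65], [-52.31, 119.04], [5.05, 147.46], [-71.25, 251.25], [11.57, 151.72], [-153.62, 153.62]. Speed limits (degrees/s): [147.25, 147.25, 172.46, 180, 180, 180].

INTERFACE

Orientations are given as a 3x3 rotation matrix whose columns are the frame's x, y, z axes.
In Python, from station import robot, optics, workorder gives the robot as it stands.
- The arm moves only by the tool carry_out, never from a script. Its argument "rows" is a list of rows, each a list of 5 numbers: the shift along the tool's x, y, z in m, then the turn about the tool's z in degrees, then the finger opening in m, from 0 to 0.0854. In form: [[dx, dy, dz, spin, grip], ...]. A call has 1 to 12 rows; each row is the pose to reach, as a shift and turn from the pose commanded when the call began, along the tool's axes at that moment; what a row does not reach only later rows make up. A row lasts 1/10 s, in which the tool goes at most 50 mm and 8.59 degrees, less where a joint would pass 70% of its speed; a pose out of reach is approached as far as the arm can. A call with a gripper value outside its range is refused whole. The fingers move at their own pace and stop on an object; the grip force is fixed at half the most. Time passes only in rows, so rows that repeat a pose let the fingers close. It gives the time, the measured TCP pose, the force, the opening and the grip force at its end, in the units of the state.
- robot.read_state(): the state, without advancing time (a new reading comes with each control period).
- optics.get_image(name): name is "scene" or "top" or "wrist"; returns a dict with "image" (400x640x3 uint8, red, green, blue), "K" (3x3 intrinsics, pixels), "k1" (the pictures are not rectified: a ray, as slopes to the right and down, at radius r is drawn at 1 + k1 r^2 times it, then the intrinsics apply), "R" (3x3) and "t" (3): a world point X has camera coordinates R X + t. Camera axes: x right, y down, z forward; pixel columns grow to the right and rows downward; lengths in m; the calibration is good to about 2 mm. A picture is of the moment at which its call begins. There is no depth.
- workorder.close_job(): hands the job in; it is judged then, once.
The state is a dict: "time": time; "joint_pos": joint angles; "joint_velocities": joint speeds; "tau": joint torques, N m; "position": TCP position; "ee_rot": TCP orientation; "contact_force": force on the tool from outside, world axes, zero at the start; "ft_torque": the same for the moment, N m; "grip_width": finger opening in m; "finger_force": force on a finger pad.
Only numpy, scipy, OpenCV 4.12 (cv2) and the standard library are available. Lean on these libraries where they do the work, as an engineer would, in place of code of your own. Each camera call takes 0.05 s, during which the arm holds its last target. There are 200 camera calls.

TASK

The grey transit case stands in its foam-lined cradle on the counter with its draw latch undone; how deep it has settled in the foam is not known. Take the latch loop over the keeper on the lid so that its crossbar drops in behind the lip, then press the lever down flat over centre so that the latch draws the lid in and stays shut. Find its height by touch or by eye, press gently (never with more than 25 N), and leave the other things on the counter where they are.

Things in the scene. Friction and masses are not known exactly. Their poses are not given: they have to be found in the camera images.
- cradle: Dark steel cradle screwed to the counter, 176 x 300 mm, low rims; it never moves. The grey transit case stands in it on its hinge edge. Origin on the counter; x points from the case's lever side to its lid side, z up. The case top is level, 270 mm wide (y), 150 mm across (x). As the case has sunk into foam, its top is 157 to 173 mm above the counter, unreported.
- latch_lever (a joint): Steel lever 20 mm wide, red outer face, 52 mm to a bent-up 12 mm tab. Pivot 18 mm above the case top, at the cradle's y = 0 within 1 mm and x = 0 within 5 mm (unreported). 0 = flat on a soft buffer, pointing to -x, outer face 25 mm above the case top; 1.57 upright; 1.6 open stop. Stays where left. Hooked, about 8 N on its end shuts it: hardest near 0.7, over centre and self-holding below 0.1.
- latch_loop (a joint): Loop hinged to the lever 18 mm from the pivot (when flat, 18 mm towards -x of it). Slope of the loop below level = latch_lever - latch_loop. Two rods 28 mm apart end in a 6 mm crossbar, 44 mm long along y: its flat ends stick out, grip these. Crossbar axis 51.5 to 55 mm from the hinge (threaded, unreported). It swings freely; at the start the crossbar lies on top of the keeper's lip.
- lid (a joint): Lid shell, hinged at the bottom, carrying the brass keeper. 0 = held off by its gasket; negative = drawn in, -0.01 being 1.6 mm at the keeper; latched it reads -0.02 to -0.05. Keeper 16 mm wide; its lip's tip is 43 mm from the pivot along x, its top 20.5 mm above the case top. Hooked, the crossbar lies on the throat floor, axis 13 mm above the case top, 41 mm from the pivot, under the lip.
- pen_cup: Dark metal pen cup, 72 mm across, 90 mm high, pens to 140 mm. Origin under its centre. Leave alone.
- barcode_scanner: Black and grey hand scanner on a stand, 85 x 60 mm, 148 mm high. Origin under its centre. Leave alone.
- rubber_stamp: Rubber stamp with a wooden knob, 30 x 55 mm, 76 mm high. Origin under its centre. Leave alone.
- tape_dispenser: Black desk tape dispenser with a yellow roll, 160 x 60 mm, 94 mm high. Origin under its centre. Leave alone.
- label_roll: White label roll standing on end, 76 mm across, 55 mm high. Origin under its centre. Leave alone.
- parcel_yellow: Yellow carton 160 x 220 x 90 mm. Origin under its centre. Leave alone.
- parcel_small: Brown carton 110 x 150 x 60 mm. Origin under its centre. Leave alone.

How it is judged (in metres and radians):
On the way:
1. the loop is hooked: crossbar over the lip and down behind it, the lever still up (((value of joint latch_lever above 1.53 rad and value of joint latch_loop below 1.2 rad) or (value of joint latch_lever above 1.4 rad and value of joint latch_loop below 1.1 rad) or (value of joint latch_lever above 1.27 rad and value of joint latch_loop below 1 rad))), for 0.1 s.
At the end, for the whole second after the job is handed in: the lever lies flat over centre (latch_lever below 0.06 rad) and at rest, and the hooked loop holds the lid drawn in against its gasket (lid below -0.012 rad, about 2 mm) (value of joint latch_lever below 0.06 rad and value of joint lid below -0.012 rad and velocity of joint latch_lever between -0.05 and 0.05 rad/s); the robot touches nothing.
It fails at once if the lever is pressed with more than 25 N as it comes down flat (value of joint latch_lever below 0.4 rad and (contact force between latch_lever and the fingers above 25 N or contact force between latch_lever and the arm above 25 N)).
It fails at once if the loop is jammed against the keeper with more than 25 N while the lever is still up (value of joint latch_lever above 1.3 rad and contact force between lid and latch_lever above 25 N).
It fails at once if another thing on the counter is shifted by more than 20 mm (distance of any of pen_cup, barcode_scanner, rubber_stamp, tape_dispenser, label_roll, parcel_yellow, parcel_small from where it was at the start of the episode above 0.02 m).
It fails at once if another thing on the counter is tipped over (angle between any of pen_cup, barcode_scanner, rubber_stamp, tape_dispenser, label_roll, parcel_yellow, parcel_small's own z axis and vertical above 0.3 rad).
It also fails if it takes over 58 s, if anything falls off the work surface, if the arm or the gripper's body presses on something with over 40 N, if the wrist force passes 120 N, or if a joint passes its speed limit or range.

## Working session

There is one attempt and no reset: what is moved stays moved. The work goes in short steps, Python scripts to look and compute and a tool call to move; the robot and the scene stay as the last step left them, time stands still between calls to the robot, and variables do not carry over. Pictures are saved under pics/ and viewed, at most 10 in all, crops included, and the job is handed in when it is done.

Besides the shell and the picture viewer there is one more tool, called after ">>>" by a JSON object that holds its "method" and its "body". carry_out: Moves the arm, as the interface text tells. Its arguments: {"type":"object","properties":{"rows":{"type":"array"}},"required":["rows"]}

```bash
ls; mkdir -p pics; cat > h.py <<'E'
import numpy as np, cv2
from station import robot, optics, workorder
def snap(n,f):
    d=optics.get_image(n); cv2.imwrite('pics/'+f+'.png',d['image'][:,:,::-1]); np.savez('pics/'+f+'.npz',**d); return d
def load(f): return np.load('pics/'+f+'.npz')
def ray(d,u,v):
    dc=np.array([float(d['k1']),0,0,0,0]) # placeholder, k1 r^2 model
    p=cv2.undistortPoints(np.array([[[u,v]]],float),np.array(d['K'],float),dc)[0,0]
    R=np.array(d['R']);t=np.array(d['t'])
    o=-R.T@t; w=R.T@np.array([p[0],p[1],1.]); return o,w/np.linalg.norm(w)
def onz(d,u,v,z):
    o,w=ray(d,u,v); return o+w*(z-o[2])/w[2]
def proj(d,X):
    R=np.array(d['R']);t=np.array(d['t']); c=R@np.array(X)+t; p=c[:2]/c[2]; p=p*(1+float(d['k1'])*(p@p)); K=np.array(d['K']); return K[0,0]*p[0]+K[0,2],K[1,1]*p[1]+K[1,2]
def tri(a,ua,b,ub):
    o1,w1=ray(a,*ua);o2,w2=ray(b,*ub)
    A=np.stack([w1,-w2],1); s=np.linalg.lstsq(A,o2-o1,rcond=None)[0]
    p,q=o1+s[0]*w1,o2+s[1]*w2; return (p+q)/2,np.linalg.norm(p-q)
E
python3 - <<'E'
from h import *
for n in ['scene','top','wrist']:
    d=snap(n,n+'0'); print(n,d['K'][0,0],d['k1'],(-np.array(d['R']).T@d['t']).round(3),np.array(d['R'])[2].round(2))
s=robot.read_state();print(s)
E
```

```text
pics
scene 436.0300360852825 0.03828555734543798 [ 0.011 -0.467  1.551] [ 0.34  0.29 -0.9 ]
top 437.82490864017166 -0.06326272656539778 [0.256 0.012 1.558] [ 0.2  -0.   -0.98]
wrist 335.36022078020403 0.004724359131599843 [ 0.222 -0.591  0.373] [-0.31 -0.07 -0.95]
{'time': 0.15, 'joint_pos': array([-8.41750658e+01,  1.26669149e+01,  8.75112706e+01, -1.78843709e-04,
        7.99097337e+01, -7.22663273e+00]), 'joint_velocities': array([ 0.00262123, -0.12911651, -0.16311148, -0.15858217,  0.00362447,
        0.00389465]), 'tau': array([ 8.94761397e-04, -4.97485614e+01, -3.89903247e+01, -7.06802825e-05,
        7.23935635e-03, -7.23338701e-06]), 'position': array([ 0.14106744, -0.60834207,  0.19922318]), 'ee_rot': array([[ 9.74167102e-01,  2.25828323e-01, -1.58790404e-04],
       [ 2.25828299e-01, -9.74165925e-01,  1.52624428e-03],
       [ 1.89980986e-04, -1.52267633e-03, -9.99998823e-01]]), 'contact_force': array([-0.10089471, -0.1069898 ,  0.05917669]), 'ft_torque': array([ 0.0235867 ,  0.0075382 , -0.01318411]), 'finger_force': 0.0, 'grip_width': 0.08535068524248186}
```

View pics/scene0.png

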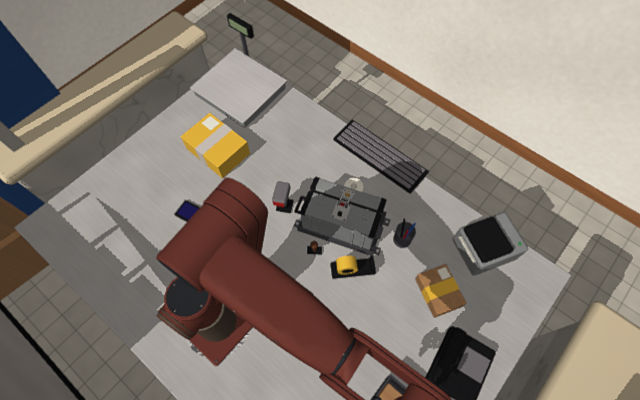

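View pics/top0.png

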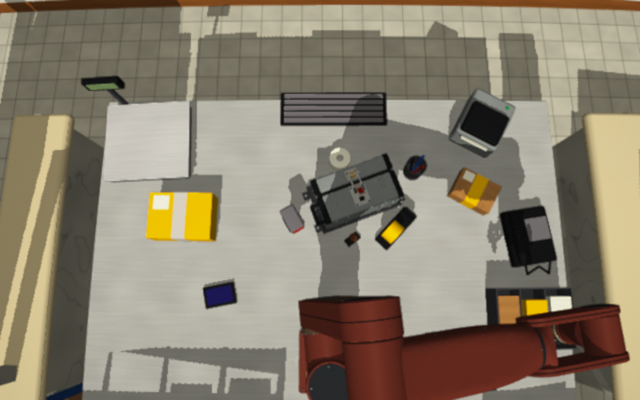

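The latch shows near (357,187) in the top view and (343,203) in the scene view. The case is turned about 20°, with the tape dispenser, stamp, scanner, cup and label roll around it. I'll enlarge both views.

```bash
python3 - <<'E'
from h import *
a=cv2.imread('pics/top0.png')[140:250,290:420]; b=cv2.imread('pics/scene0.png')[160:270,280:410]
o=np.hstack([cv2.resize(x,(395,335),interpolation=cv2.INTER_CUBIC) for x in (a,b)]); cv2.imwrite('pics/crop0.png',o)
d=load('top0')
for p in [(357,187),(310,190),(395,155),(405,205),(322,230)]: print(p,onz(d,*p,.165).round(3))
E
```

```text
(357, 187) [ 0.568 -0.094  0.165]
(310, 190) [0.559 0.06  0.165]
(395, 155) [ 0.677 -0.222  0.165]
(405, 205) [ 0.508 -0.248  0.165]
(322, 230) [0.428 0.021 0.165]
```

View pics/crop0.png

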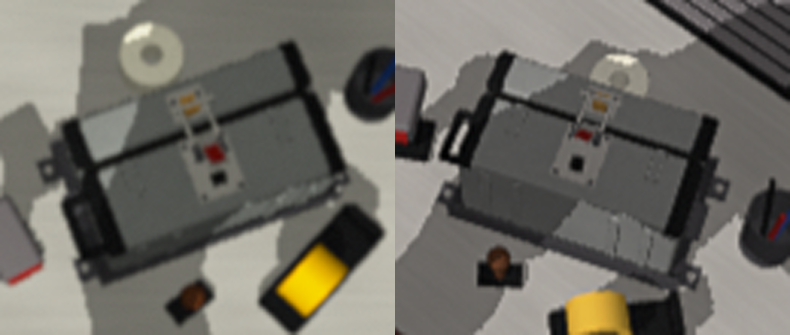

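The top crop shows the brass keeper near (188,103) and the red lever near (215,152) in crop pixels, so the lever looks near upright. The lid side is the far side and the cradle yaw is roughly 20°. Next I'll triangulate the red and brass blobs.

```bash
python3 - <<'E'
from h import *
P={}
for f,(u0,v0,u1,v1) in {'top0':(335,160,375,210),'scene0':(325,185,360,225)}.items():
    d=load(f); im=d['image'][v0:v1,u0:u1]; h=cv2.cvtColor(im,cv2.COLOR_RGB2HSV)
    for n,m in {'red':((h[...,0]<6)|(h[...,0]>174))&(h[...,1]>120)&(h[...,2]>70),'brass':(h[...,0]>10)&(h[...,0]<28)&(h[...,1]>90)&(h[...,2]>70)}.items():
        k,l,s,c=cv2.connectedComponentsWithStats(m.astype(np.uint8)); i=1+s[1:,4].argmax(); print(f,n,s[i],c[i]+[u0,v0]); P[f,n]=c[i]+[u0,v0]
a,b=load('top0'),load('scene0')
for n in ('red','brass'): print(n,tri(a,P['top0',n],b,P['scene0',n]))
# case rear/front edge direction in top view: sample points by crop
c=lambda x,y:(290+x/395*130,140+y/335*110)
p=[onz(a,*c(*q),.165) for q in [(82,165),(272,96),(68,122),(290,44),(125,255),(342,172)]]
for i in (0,2,4):
    v=p[i]-p[i+1]; print(p[i].round(3),p[i+1].round(3),np.linalg.norm(v).round(3),np.degrees(np.arctan2(-v[0],v[1])).round(1))
E
```

```text
top0 red [22 28  7  5 26] [360.11538462 190.        ]
top0 brass [14 11  5  3 12] [351.08333333 172.08333333]
scene0 red [15 18  5  3 12] [341.83333333 203.91666667]
scene0 brass [20  8  5  4 14] [346.85714286 194.28571429]
red (array([ 0.54655145, -0.09893282,  0.21612157]), np.float64(0.0016307190214789715))
brass (array([ 0.61618982, -0.073343  ,  0.15625387]), np.float64(0.010158978798000831))
[0.545 0.037 0.165] [ 0.62  -0.169  0.165] 0.219 20.2
[0.592 0.052 0.165] [ 0.679 -0.19   0.165] 0.257 19.7
[ 0.448 -0.009  0.165] [ 0.537 -0.241  0.165] 0.249 20.8
```

>>> {"method": "carry_out", "body": {"rows": [[0,0,-0.05,0,0.085],[0.1,-0.07,-0.11,-1,0.085],[0.135,-0.1,-0.13,-2,0.085],[0.17,-0.13,-0.13,-3,0.085],[0.21,-0.16,-0.13,-4,0.085],[0.25,-0.19,-0.13,-5,0.085],[0.29,-0.22,-0.13,-6,0.085],[0.33,-0.25,-0.13,-7,0.085],[0.37,-0.28,-0.13,-7,0.085],[0.41,-0.31,-0.13,-7,0.085],[0.45,-0.34,-0.13,-7,0.085],[0.49,-0.37,-0.13,-7,0.085]]}}

```text
time: 1.35
position: [0.4861, -0.195, 0.3297]
ee_rot: [[0.939, 0.343, 0.0], [0.343, -0.939, -0.0], [0.0, 0.0, -1.0]]
contact_force: [0.6, -1.2, -0.0]
grip_width: 0.0848
finger_force: 0.0
```

>>> {"method": "carry_out", "body": {"rows": [[0.04,-0.015,0.01,0,0.085],[0.076,-0.033,0.03,0,0.085],[0.076,-0.033,0.03,0,0.085],[0.076,-0.033,0.03,0,0.085],[0.076,-0.033,0.03,0,0.085]]}}

```text
time: 1.85
position: [0.545, -0.1405, 0.3001]
ee_rot: [[0.94, 0.342, 0.0], [0.342, -0.94, -0.001], [-0.0, 0.001, -1.0]]
contact_force: [0.2, -0.0, 0.1]
grip_width: 0.0849
finger_force: 0.0
```

```bash
python3 - <<'E'
from h import *
d=snap('wrist','w1'); s=robot.read_state(); print(s['position'],s['ee_rot'][:,0],s['contact_force'],s['time'])
E
```

```text
[ 0.54500793 -0.14091044  0.3005094 ] [9.39847764e-01 3.41593178e-01 5.31191722e-04] [ 0.61816366  0.82291221 -0.07853208] 1.9
```

View pics/w1.png

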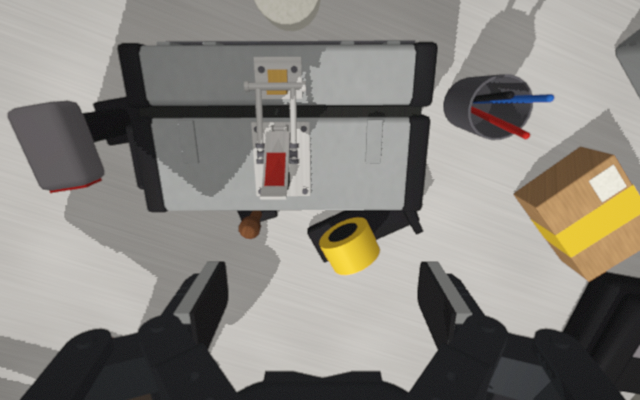

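The wrist view shows the crossbar from (246,87) to (302,86) over the brass keeper. The rods run down to hinges near v=150, with the red lever face at (275,170). The case is aligned with the image axes. I'll compute positions.

```bash
python3 - <<'E'
from h import *
d=load('w1'); R=robot.read_state()['ee_rot']; p=np.array([0.54500793,-0.14091044,0.3005])
for n,q,z in [('barL',(246,87),.188),('barR',(302,86),.188),('caseRL',(121,44),.165),('caseRR',(437,43),.165),('caseFL',(150,211),.165),('caseFR',(408,210),.165),('plateL',(254,195),.166),('plateR',(310,196),.166)]:
    X=onz(d,*q,z); print(n,X.round(4),(R.T@(X-p)).round(4))
E
python3 - <<'E'
import cv2
a=cv2.imread('pics/w1.png')[40:210,200:350]; cv2.imwrite('pics/c1.png',cv2.resize(a,(525,595),interpolation=cv2.INTER_CUBIC))
E
```

```text
barL [ 0.5981 -0.0567  0.188 ] [ 0.0786 -0.0611  0.1125]
barR [ 0.6144 -0.0991  0.188 ] [ 0.0794 -0.0158  0.1125]
caseRL [0.5932 0.0556 0.165 ] [ 0.1123 -0.1684  0.1354]
caseRR [ 0.6849 -0.1935  0.165 ] [0.1135 0.0971 0.1357]
caseFL [0.4514 0.0048 0.165 ] [-0.0382 -0.1691  0.1353]
caseFR [ 0.5394 -0.2339  0.165 ] [-0.0371  0.0853  0.1356]
plateL [ 0.5029 -0.0868  0.166 ] [-0.0212 -0.0654  0.1344]
plateR [ 0.5204 -0.1381  0.166 ] [-0.0222 -0.0112  0.1345]
```

View pics/c1.png

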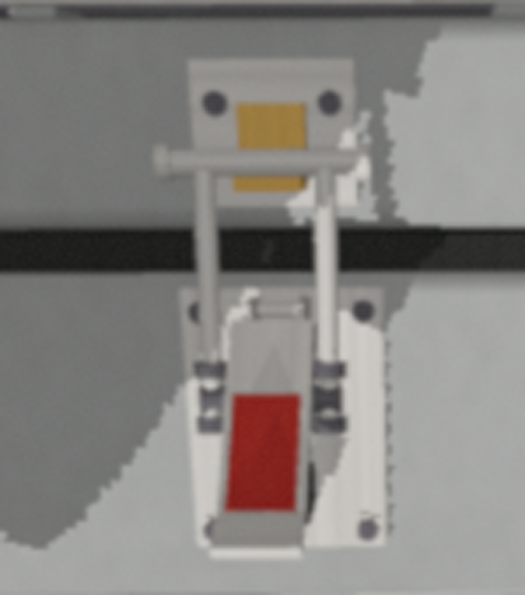

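The close-up shows the lever well away from upright: red face at crop rows 395–510, tab at about 530, hinges at about row 400. The bar, at crop row 160, lies on the brass lip, which spans rows 105–190 with its tip at the far end. I'll move above the bar for a second, parallax view.

>>> {"method": "carry_out", "body": {"rows": [[0.03,-0.015,0.02,0,0.085],[0.06,-0.03,0.045,0,0.085],[0.079,-0.0385,0.065,0,0.085],[0.079,-0.0385,0.065,0,0.085],[0.079,-0.0385,0.065,0,0.085]]}}

```text
time: 2.4
position: [0.6059, -0.0777, 0.2351]
ee_rot: [[0.94, 0.342, -0.0], [0.342, -0.94, -0.001], [-0.0, 0.0, -1.0]]
contact_force: [-0.2, -0.7, 0.6]
grip_width: 0.0849
finger_force: 0.0
```

```bash
python3 - <<'E'
from h import *
d=snap('wrist','w2'); s=robot.read_state(); print(s['position'],s['ee_rot'][:,0],s['contact_force'],s['time'])
E
```

```text
[ 0.60632029 -0.07806134  0.23614352] [0.93983989 0.34161362 0.00105684] [0.49155221 0.4682768  0.72704472] 2.45
```

View pics/w2.png

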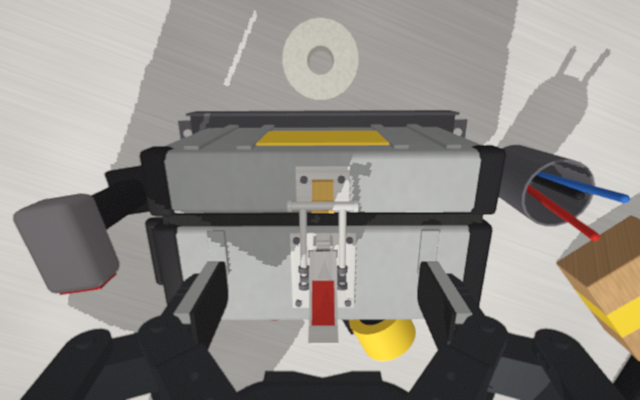

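The second view shows the bar from (288,206) to (358,206), the red face at rows 281–326, the tab end at row 342 and the brass far edge at row 180. I'll detect the red and brass edges and triangulate.

```bash
python3 - <<'E'
from h import *
a,b=load('w1'),load('w2')
for d,(u0,v0,u1,v1) in ((a,(240,50,320,205)),(b,(290,170,360,350))):
    h=cv2.cvtColor(d['image'][v0:v1,u0:u1],cv2.COLOR_RGB2HSV)
    for m in (((h[...,0]<6)|(h[...,0]>174))&(h[...,1]>120),(h[...,0]>12)&(h[...,0]<28)&(h[...,1]>90)):
        k,l,s,c=cv2.connectedComponentsWithStats(m.astype(np.uint8)); i=1+s[1:,4].argmax(); print((s[i][:4]+[u0,v0,0,0]).tolist())
R=robot.read_state()['ee_rot']; X0=np.array([0.6063,-0.0781,0.236])
pts={'barL':((245,85.7),(288.5,206.3)),'barR':((302.9,85.7),(357.5,206.3)),'hinL':((260,154.3),(304,278)),'hinR':((294.3,154.3),(342,278)),
'redT':((276,153.1),(323,281)),'redB':((274.3,185.7),(323.3,326)),'tab':((273.4,195.7),(323,342)),'brassFar':((277,70),(322.5,180))}
for n,(p,q) in pts.items():
    X,e=tri(a,p,b,q); r=R.T@(X-X0); print(n,X.round(4),'tool',r.round(4),'err',e.round(4))
E
```

```text
[265, 153, 20, 33]
[268, 70, 19, 12]
[312, 281, 22, 44]
[312, 180, 21, 22]
barL [ 0.5991 -0.0563  0.1907] tool [ 0.0006 -0.023   0.0453] err 0.0001
barR [ 0.6155 -0.1004  0.1924] tool [0.001  0.0241 0.0436] err 0.0015
hinL [ 0.551  -0.0842  0.1951] tool [-0.0541 -0.0132  0.0409] err 0.0007
hinR [ 0.5604 -0.1109  0.1943] tool [-0.0544  0.0151  0.0416] err 0.0002
redT [ 0.5582 -0.0967  0.2025] tool [-0.0516  0.001   0.0334] err 0.0001
redB [ 0.538  -0.1043  0.223 ] tool [-0.0732  0.0013  0.0129] err 0.0002
tab [ 0.5329 -0.1062  0.2316] tool [-0.0786  0.0013  0.0043] err 0.0006
brassFar [ 0.6188 -0.0741  0.1686] tool [0.0131 0.0004 0.0675] err 0.0004
```

Triangulation gives the bar at z≈0.191, the case top at about 0.167, the lever at about 0.76 rad and the pivot about 41 mm behind the bar. These agree with the given sizes. Next I descend and grip the bar ends.

>>> {"method": "carry_out", "body": {"rows": [[0.0,0.0005,0.02,0,0.085],[0.0,0.0005,0.04,0,0.085],[0.0,0.0005,0.055,0,0.085],[0.0,0.0005,0.055,0,0.07],[0.0,0.0005,0.055,0,0.055],[0.0,0.0005,0.055,0,0.038],[0.0,0.0005,0.055,0,0.038],[0.0,0.0005,0.055,0,0.038],[0.0,0.0005,0.055,0,0.038]]}}

```text
time: 3.35
position: [0.6067, -0.077, 0.1801]
ee_rot: [[0.939, 0.343, 0.001], [0.343, -0.939, -0.0], [0.001, 0.0, -1.0]]
contact_force: [-0.3, -0.6, 0.9]
grip_width: 0.0381
finger_force: 0.0
```

No grip: the fingers closed to 38 mm with no force, probably because the partly shut finger ends stand back of the TCP, above the bar. I'll reopen, go lower and retry.

>>> {"method": "carry_out", "body": {"rows": [[0,0,0,0,0.06],[0,0,0,0,0.06],[0,0,0,0,0.06],[0,0,0.004,0,0.06],[0,0,0.008,0,0.06],[0,0,0.008,0,0.038],[0,0,0.008,0,0.038],[0,0,0.008,0,0.038],[0,0,0.008,0,0.038]]}}

```text
time: 4.25
position: [0.6066, -0.077, 0.1719]
ee_rot: [[0.939, 0.343, 0.0], [0.343, -0.939, -0.0], [0.0, 0.0, -1.0]]
contact_force: [-0.2, -0.4, 0.2]
grip_width: 0.038
finger_force: 0.0
```

```bash
python3 - <<'E'
from h import *
d=snap('wrist','w3'); s=robot.read_state(); print(s['position'],s['contact_force'],s['time'],s['grip_width'],s['finger_force'])
cv2.imwrite('pics/c3.png',cv2.resize(d['image'][150:400,190:450,::-1],(780,600*780//780*250//250) if 0 else (624,600)))
E
```

```text
[ 0.60658985 -0.07705544  0.17185811] [0.13368607 0.06818125 0.48362356] 4.3 0.03831057055433553 0.0
```

View pics/c3.png

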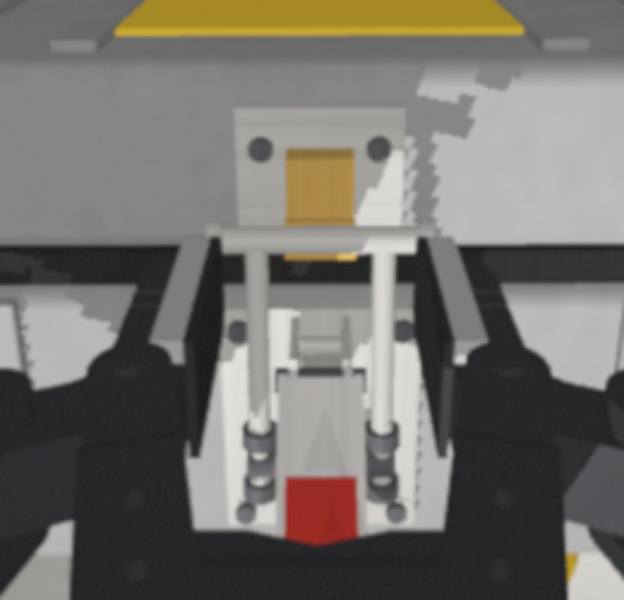

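The picture shows the finger ends at about row 240 of the crop, level with the bar ends (207 to 432) and just short of them. I'll project candidate finger-end points to see the real offset.

```bash
python3 - <<'E'
from h import *
d=load('w3'); s=robot.read_state(); R=s['ee_rot'];p=s['position']
f=lambda q:((np.array(proj(d,p+R@np.array(q)))-[190,150])*2.4).round(0)
for b in (0,-.005,-.01,-.015,-.019,-.025,-.03): print(b,[f((x,-.019,b)).tolist() for x in (-.011,0,.011)])
for X in ([.5991,-.0563,.1907],[.6155,-.1004,.1924],[.607,-.078,.1885]): print('bar',f(R.T@(np.array(X)-p)),(R.T@(np.array(X)-p)).round(4))
# bar row plane
o=onz(d,190+320/2.4,150+238/2.4,.19); print((R.T@(o-p)).round(4))
for z in (.18,.185,.19,.195):
    l=onz(d,190+208/2.4,150+236/2.4,z);r=onz(d,190+432/2.4,150+236/2.4,z);print(z,np.linalg.norm(l-r),(R.T@((l+r)/2-p)).round(4))
E
```

```text
0 [[235.0, 246.0], [233.0, 205.0], [231.0, 162.0]]
-0.005 [[233.0, 257.0], [231.0, 214.0], [229.0, 171.0]]
-0.01 [[230.0, 267.0], [229.0, 224.0], [227.0, 179.0]]
-0.015 [[228.0, 279.0], [226.0, 235.0], [224.0, 189.0]]
-0.019 [[226.0, 288.0], [224.0, 243.0], [222.0, 197.0]]
-0.025 [[223.0, 303.0], [221.0, 257.0], [219.0, 209.0]]
-0.03 [[220.0, 317.0], [218.0, 270.0], [216.0, 220.0]]
bar [210. 243.] [ 0.0001 -0.0221 -0.0188]
bar [430. 245.] [ 0.0004  0.025  -0.0205]
bar [318. 238.] [ 0.0001  0.001  -0.0166]
[ 0.0008  0.0016 -0.0181]
0.18 0.05134844246556528 [-0.0039  0.0016 -0.0081]
0.185 0.04979532182851912 [-0.0013  0.0016 -0.0131]
0.19 0.04824220119147292 [ 0.0013  0.0016 -0.0181]
0.195 0.04668908055442668 [ 0.004   0.0015 -0.0231]
```

```bash
python3 - <<'E'
from h import *
from scipy.optimize import fsolve
s=robot.read_state();R=s['ee_rot'];print((R.T@(-load('w3')['R'].T@load('w3')['t']-s['position'])).round(4), (R.T@load('w3')['R'].T).round(3).tolist())
def fit(n,p,g,pts):
    d=load(n);o=-d['R'].T@d['t']
    for u,v,sg in pts:
        _,w=ray(d,u,v); a=R.T@(o-p);b=R.T@w; k=(sg*g/2-a[1])/b[1]; print(n,(u,v),(a+k*b).round(4))
c=lambda x,y,s:(190+x/2.4,150+y/2.4,s)
fit('w3',s['position'],.0383,[c(222,240,-1),c(187,345,-1),c(195,455,-1),c(415,240,1),c(450,345,1),c(443,455,1)])
fit('w2',np.array([.6063,-.0781,.2361]),.0849,[(227,262,-1),(203,318,-1),(190,345,-1),(226,300,-1),(419,262,1),(443,320,1)])
b=load('w2')['image'];cv2.imwrite('pics/c4.png',cv2.resize(np.hstack([b[240:370,130:260],load('w3')['image'][220:350,250:380]])[:,:,::-1],(800,400),interpolation=cv2.INTER_CUBIC))
E
```

```text
[ 0.0831  0.0009 -0.1734] [[-0.0, -0.947, -0.323], [1.0, -0.0, 0.001], [-0.001, -0.323, 0.947]]
w3 (282.5, 250.0) [ 0.0021 -0.0192 -0.0214]
w3 (267.9166666666667, 293.75) [ 0.0086 -0.0192 -0.0675]
w3 (271.25, 339.58333333333337) [-0.0135 -0.0192 -0.0664]
w3 (362.9166666666667, 250.0) [ 0.0118  0.0192 -0.0396]
w3 (377.5, 293.75) [ 0.0169  0.0192 -0.0794]
w3 (374.58333333333337, 339.58333333333337) [-0.0019  0.0192 -0.0792]
w2 (227, 262) [ 0.0058 -0.0424 -0.039 ]
w2 (203, 318) [ 0.0023 -0.0424 -0.0724]
w2 (190, 345) [ 0.002  -0.0424 -0.085 ]
w2 (226, 300) [-0.0094 -0.0424 -0.0459]
w2 (419, 262) [ 0.0086  0.0424 -0.044 ]
w2 (443, 320) [ 0.0042  0.0424 -0.0759]
```

View pics/c4.png

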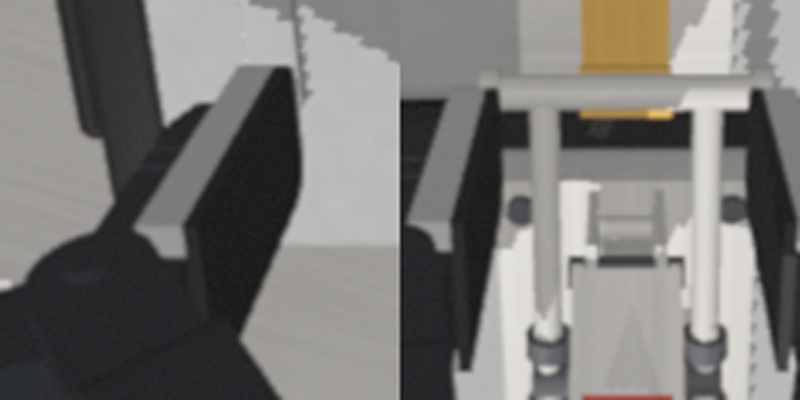

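The pads' visible ends lie some 25–30 mm behind the nominal TCP, so they are still above the bar, which matches the absence of contact. I'll go lower in small steps, watching the force.

>>> {"method": "carry_out", "body": {"rows": [[0,0,0,0,0.06],[0,0,0,0,0.06],[0,0,0,0,0.06],[0,0,0.003,0,0.06],[0,0,0.006,0,0.06],[0,0,0.008,0,0.06],[0,0,0.008,0,0.038],[0,0,0.008,0,0.038],[0,0,0.008,0,0.038],[0,0,0.008,0,0.038]]}}

```text
time: 5.3
position: [0.6066, -0.077, 0.1639]
ee_rot: [[0.939, 0.343, 0.0], [0.343, -0.939, -0.0], [0.0, 0.0, -1.0]]
contact_force: [-0.1, -0.2, 0.7]
grip_width: 0.0382
finger_force: 0.0
```

```bash
python3 -c "
from h import *
print(robot.grip_depth)"
```

```text
0.0187
```

>>> {"method": "carry_out", "body": {"rows": [[0,0,0.001,0,0.038],[0,0,0.002,0,0.038],[0,0,0.003,0,0.038],[0,0,0.004,0,0.038],[0,0,0.005,0,0.038],[0,0,0.005,0,0.038]]}}

```text
time: 5.9
position: [0.6065, -0.077, 0.1589]
ee_rot: [[0.939, 0.343, 0.0], [0.343, -0.939, -0.0], [0.0, 0.0, -1.0]]
contact_force: [-0.7, 0.1, 2.0]
grip_width: 0.0383
finger_force: 0.5
```

Light contact (2 N) with the finger ends on the bar at TCP z=0.159, so the finger ends stand about 35 mm behind the TCP at this opening. Now open, go 10 mm lower and grip.

>>> {"method": "carry_out", "body": {"rows": [[0,0,0,0,0.06],[0,0,0,0,0.06],[0,0,0,0,0.06],[0,0,0.004,0,0.06],[0,0,0.008,0,0.06],[0,0,0.01,0,0.06],[0,0,0.01,0,0.04],[0,0,0.01,0,0.036],[0,0,0.01,0,0.036],[0,0,0.01,0,0.036]]}}

```text
time: 6.9
position: [0.6064, -0.0772, 0.1489]
ee_rot: [[0.939, 0.343, -0.0], [0.343, -0.939, -0.0], [-0.0, 0.0, -1.0]]
contact_force: [-1.5, -0.6, 1.9]
grip_width: 0.0393
finger_force: 60.1
```

Gripped with 60 N. Next I lift the bar round the hinge and then draw it up and out so the lever rises.

>>> {"method": "carry_out", "body": {"rows": [[0,0,-0.006,0,0.036],[0,0,-0.011,0,0.036],[-0.001,0,-0.016,0,0.036],[-0.002,0,-0.021,0,0.036],[-0.003,0,-0.026,0,0.036],[-0.005,0,-0.03,0,0.036],[-0.006,0,-0.034,0,0.036],[-0.004,0,-0.036,0,0.036],[-0.001,0,-0.038,0,0.036],[0.002,0,-0.039,0,0.036],[0.004,0,-0.039,0,0.036],[0.004,0,-0.039,0,0.036]]}}

```text
time: 8.1
position: [0.6107, -0.0754, 0.1875]
ee_rot: [[0.939, 0.343, 0.0], [0.343, -0.939, 0.0], [0.0, -0.0, -1.0]]
contact_force: [1.0, -1.7, -2.1]
grip_width: 0.039
finger_force: 60.7
```

```bash
python3 - <<'E'
from h import *
d=snap('wrist','w4'); s=robot.read_state(); print(s['position'],s['contact_force'],s['time'],s['grip_width'],s['finger_force'])
e=optics.get_image('scene')['image'][150:260,270:400]
cv2.imwrite('pics/c5.png',np.hstack([cv2.resize(d['image'][120:400,190:450,::-1],(450,485)),cv2.resize(e[:,:,::-1],(350,485))]))
E
```

```text
[ 0.61068946 -0.07544976  0.18764394] [ 1.20460967 -1.49219423 -3.15522906] 8.15 0.039340929257419006 60.723209381103516
```

View pics/c5.png

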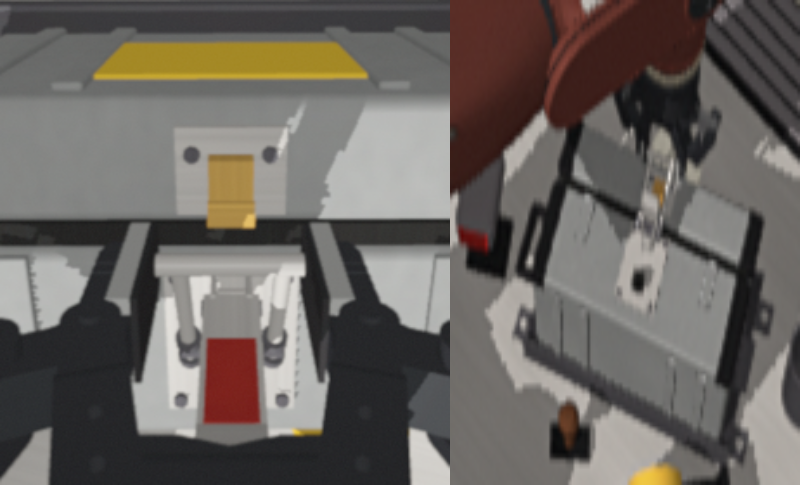

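The bar is held between the pads, clear above the keeper, with the lever rising; nothing else has moved. I'll work out the lever angle from the red rows.

```bash
cat >> h.py <<'E'
X0=np.array([0.6063,-0.0781,0.0]); CR=np.array([[.9396,.342,0],[.342,-.9396,0],[0,0,1.]]) # columns: cradle x, tool y, up
PV=(-.0408,.1842)
def W(x,y,z): return X0+CR@np.array([x,y,0])+[0,0,z]  # x,y in tool axes from X0, z world
def red(d,box):
    u0,v0,u1,v1=box; h=cv2.cvtColor(d['image'][v0:v1,u0:u1],cv2.COLOR_RGB2HSV)
    m=((h[...,0]<6)|(h[...,0]>174))&(h[...,1]>120)
    k,l,s,c=cv2.connectedComponentsWithStats(m.astype(np.uint8)); i=1+s[1:,4].argmax(); return (s[i][:4]+[u0,v0,0,0]).tolist()
def lev(th,r,n): c,s=np.cos(th),np.sin(th); return W(PV[0]-r*c+n*s,.001,PV[1]+r*s+n*c)
E
python3 - <<'E'
from h import *
for f,box in (('w1',(240,140,320,205)),('w2',(290,240,360,350)),('w4',(280,260,360,390))):
    d=load(f); print(f,red(d,box))
    for th in (.6,.7,.76,.85,.9,1.,1.1,1.2,1.3,1.4,1.5): print(th,np.round(proj(d,lev(th,20.5e-3,5.3e-3))[1],1),np.round(proj(d,lev(th,50.2e-3,5.3e-3))[1],1),end=' | ')
    print()
E
```

```text
w1 [265, 153, 20, 33]
0.6 156.3 190.7 | 0.7 154.6 187.9 | 0.76 153.5 186.0 | 0.85 151.7 182.6 | 0.9 150.7 180.5 | 1.0 148.5 175.8 | 1.1 146.1 170.6 | 1.2 143.6 164.8 | 1.3 141.0 158.5 | 1.4 138.3 151.9 | 1.5 135.6 144.9 | 
w2 [312, 281, 22, 44]
0.6 282.9 327.0 | 0.7 282.0 326.6 | 0.76 281.2 325.9 | 0.85 280.0 324.4 | 0.9 279.1 323.3 | 1.0 277.3 320.3 | 1.1 275.2 316.5 | 1.2 272.9 311.8 | 1.3 270.3 306.3 | 1.4 267.6 300.0 | 1.5 264.7 293.0 | 
w4 [308, 316, 32, 48]
0.6 336.5 393.1 | 0.7 335.9 394.2 | 0.76 335.3 394.4 | 0.85 334.1 393.9 | 0.9 333.3 393.2 | 1.0 331.4 391.0 | 1.1 329.2 387.6 | 1.2 326.6 383.0 | 1.3 323.7 377.1 | 1.4 320.5 370.1 | 1.5 317.1 362.0 |
```

The red rows 316–364 give a lever angle of about 1.5 rad, as planned. Next the bar goes out beyond the lip and down to lip level.

>>> {"method": "carry_out", "body": {"rows": [[0.002,0,0.004,0,0.036],[0.0035,0,0.008,0,0.036],[0.005,0,0.0125,0,0.036],[0.006,0,0.017,0,0.036],[0.0065,0,0.0215,0,0.036],[0.0068,0,0.0265,0,0.036],[0.0066,0,0.03,0,0.036],[0.0062,0,0.0335,0,0.036],[0.0058,0,0.0365,0,0.036],[0.0058,0,0.0365,0,0.036]]}}

```text
time: 9.2
position: [0.6153, -0.0737, 0.1507]
ee_rot: [[0.939, 0.343, -0.001], [0.343, -0.939, 0.0], [-0.001, -0.0, -1.0]]
contact_force: [1.4, -0.1, 0.0]
grip_width: 0.0388
finger_force: 60.9
```

```bash
python3 - <<'E'
from h import *
d=snap('wrist','w5'); s=robot.read_state(); print(s['position'],s['contact_force'],s['time'],s['finger_force'])
print(red(d,(270,230,370,395)))
for th in (1.2,1.3,1.4,1.45,1.5,1.55,1.6): print(th,np.round(proj(d,lev(th,20.5e-3,5.3e-3))[1],1),np.round(proj(d,lev(th,50.2e-3,5.3e-3))[1],1),end=' | ')
E
```

```text
[ 0.61543661 -0.07372413  0.15101928] [ 0.84557227 -1.14017452  0.31036981] 9.25 60.87472915649414Traceback (most recent call last):
  File "<stdin>", line 3, in <module>
  File "h.py", line 25, in red
    k,l,s,c=cv2.connectedComponentsWithStats(m.astype(np.uint8)); i=1+s[1:,4].argmax(); return (s[i][:4]+[u0,v0,0,0]).tolist()
                                                                      ~~~~~~~~~~~~~~^^
ValueError: attempt to get argmax of an empty sequence
```

Forces are low; the red face is hidden by the gripper body. Next I lower the bar behind the lip.

>>> {"method": "carry_out", "body": {"rows": [[0.0,0,0.002,0,0.036],[-0.0005,0,0.004,0,0.036],[-0.0012,0,0.006,0,0.036],[-0.0019,0,0.008,0,0.036],[-0.0025,0,0.01,0,0.036],[-0.0025,0,0.01,0,0.036]]}}

```text
time: 9.85
position: [0.6131, -0.0746, 0.1409]
ee_rot: [[0.939, 0.343, -0.001], [0.343, -0.939, -0.0], [-0.001, -0.0, -1.0]]
contact_force: [-0.9, -1.9, 1.2]
grip_width: 0.0391
finger_force: 61.0
```

>>> {"method": "carry_out", "body": {"rows": [[-0.0004,0,0.001,0,0.036],[-0.0008,0,0.002,0,0.036],[-0.0008,0,0.002,0,0.036]]}}

```text
time: 10.15
position: [0.6126, -0.0748, 0.1391]
ee_rot: [[0.939, 0.343, 0.0], [0.343, -0.939, -0.0], [-0.0, 0.0, -1.0]]
contact_force: [-1.1, -1.6, 1.3]
grip_width: 0.0388
finger_force: 61.0
```

>>> {"method": "carry_out", "body": {"rows": [[-0.001,0,0.0005,0,0.036],[-0.002,0,0.001,0,0.036],[-0.002,0,0.001,0,0.036],[-0.002,0,0.001,0,0.036]]}}

```text
time: 10.55
position: [0.611, -0.0754, 0.1384]
ee_rot: [[0.939, 0.343, 0.001], [0.343, -0.939, 0.0], [0.001, 0.0, -1.0]]
contact_force: [1.5, -0.9, 1.1]
grip_width: 0.039
finger_force: 60.9
```

The bar should now be about 13 mm above the case top behind the lip. I'll release, rise and look.

>>> {"method": "carry_out", "body": {"rows": [[0,0,0,0,0.06],[0,0,0,0,0.06],[0,0,0,0,0.06],[0.002,0,-0.01,0,0.06],[0.004,0,-0.03,0,0.06],[0.006,0,-0.06,0,0.06],[0.02,0,-0.09,0,0.04],[0.02,0,-0.11,0,0.02],[0.02,0,-0.11,0,0.0],[0.02,0,-0.11,0,0.0]]}}

```text
time: 11.55
position: [0.6295, -0.0686, 0.2483]
ee_rot: [[0.939, 0.343, 0.0], [0.343, -0.939, -0.0], [0.0, 0.0, -1.0]]
contact_force: [0.4, -0.2, 0.1]
grip_width: 0.0015
finger_force: 0.0
```

```bash
python3 - <<'E'
from h import *
d=snap('wrist','w6'); s=robot.read_state(); print(s['position'],s['contact_force'],s['time'],s['grip_width'])
for th in (1.2,1.3,1.4,1.45,1.5,1.55,1.6): print(th,np.round(proj(d,lev(th,20.5e-3,5.3e-3)),0),np.round(proj(d,lev(th,50.2e-3,5.3e-3)),0),np.round(proj(d,lev(th,52e-3,19e-3)),0))
for x,z in ((.0065,.179),(.0025,.179),(.001,.1905)): print(proj(d,W(x,-.021,z)),proj(d,W(x,.023,z)))
p=np.array(proj(d,W(-.02,0,.19))).astype(int); print(p)
u0,v0=max(p[0]-110,0),max(p[1]-110,0); print(u0,v0)
c=d['image'][v0:v0+200,u0:u0+220,::-1]; print(red(d,(u0,v0,u0+220,v0+200)))
cv2.imwrite('pics/c6.png',cv2.resize(c,(660,600*c.shape[0]//200),interpolation=cv2.INTER_CUBIC))
E
```

```text
[ 0.62878967 -0.06847562  0.24694282] [ 0.02722668  0.31334626 -0.16830288] 11.6 8.207131345233194e-05
1.2 [323. 293.] [324. 330.] [324. 322.]
1.3 [323. 290.] [324. 325.] [324. 315.]
1.4 [323. 288.] [324. 320.] [324. 307.]
1.45 [323. 287.] [324. 317.] [324. 303.]
1.5 [323. 285.] [324. 314.] [324. 299.]
1.55 [323. 284.] [324. 310.] [324. 295.]
1.6 [323. 283.] [324. 307.] [324. 290.]
(np.float64(295.3121425547311), np.float64(218.4172737143458)) (np.float64(351.51484159347024), np.float64(218.44135561131924))
(np.float64(295.4392443967076), np.float64(223.11907454846943)) (np.float64(351.3679147981945), np.float64(223.14198439666126))
(np.float64(294.3490050773267), np.float64(231.0398368830668)) (np.float64(352.57497291664623), np.float64(231.06185023863503))
[322 255]
212 145
[320, 287, 5, 34]
```

View pics/c6.png

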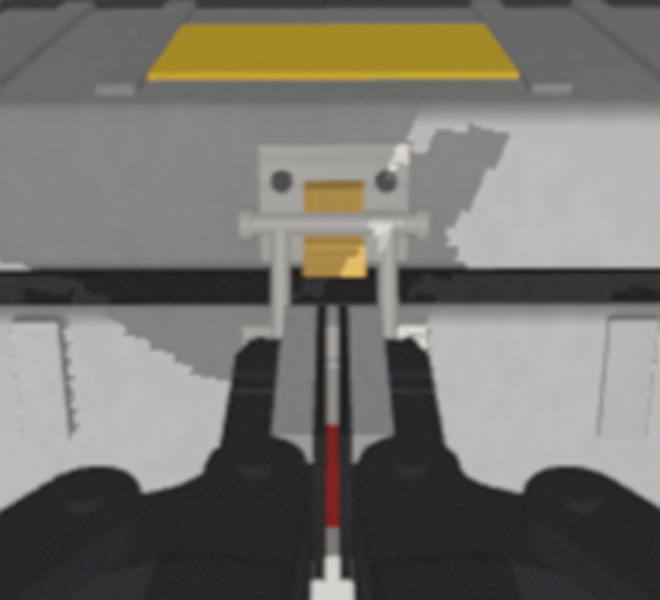

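The view shows the bar lying across the brass behind the lip, at crop row 224, i.e. image row 220. The predicted hooked position gives 218–223, and the red rows 287–321 put the lever at about 1.4 rad. The loop is hooked. The closed fingers are centred on the lever at u≈323, so I'll bring them down on the lid side of the tab.

>>> {"method": "carry_out", "body": {"rows": [[-0.015,0,0,0,0],[-0.03,0,0.01,0,0],[-0.032,0,0.03,0,0],[-0.034,0,0.047,0,0],[-0.036,0,0.047,0,0],[-0.036,0,0.047,0,0]]}}

```text
time: 12.2
position: [0.5945, -0.0809, 0.1998]
ee_rot: [[0.939, 0.343, -0.003], [0.343, -0.939, 0.001], [-0.003, -0.002, -1.0]]
contact_force: [0.7, -1.0, 0.3]
grip_width: -0.0
finger_force: 0.0
```

>>> {"method": "carry_out", "body": {"rows": [[-0.003,0,0,0,0],[-0.006,0,0,0,0],[-0.009,0,0,0,0],[-0.012,0,0,0,0],[-0.015,0,0,0,0],[-0.018,0,0,0,0],[-0.021,0,0,0,0],[-0.021,0,0,0,0]]}}

```text
time: 13.0
position: [0.5757, -0.0883, 0.2012]
ee_rot: [[0.939, 0.343, -0.0], [0.343, -0.939, -0.0], [-0.0, 0.0, -1.0]]
contact_force: [0.7, -0.4, 1.0]
grip_width: -0.0001
finger_force: 0.0
```

```bash
python3 - <<'E'
from h import *
d=snap('wrist','w7'); s=robot.read_state(); print(s['position'],s['contact_force'])
for th in (.8,1.,1.1,1.2,1.3,1.4): print(th,np.round(proj(d,lev(th,20.5e-3,5.3e-3)),0),np.round(proj(d,lev(th,50.2e-3,5.3e-3)),0))
try: print(red(d,(290,220,360,399)))
except Exception as e: print('none')
for n,b in (('top',(335,150,375,215)),('scene',(325,180,365,225))):
    e=snap(n,n+'7')
    try: print(n,red(e,b))
    except Exception: print(n,'none')
    for th in (1.,1.2,1.4): print(np.round(proj(e,lev(th,35e-3,5e-3)),1))
E
```

```text
[ 0.57581464 -0.08822674  0.20123428] [-0.39073662 -0.37963394 -0.19146795]
0.8 [324. 266.] [324. 320.]
1.0 [324. 262.] [324. 313.]
1.1 [324. 259.] [324. 308.]
1.2 [324. 256.] [324. 302.]
1.3 [324. 253.] [324. 295.]
1.4 [324. 249.] [324. 287.]
none
top [335, 150, 40, 41]
[359.7 187.7]
[359.  185.6]
[358.2 183.5]
scene none
[343.3 202. ]
[344.  200.1]
[344.7 198.2]
```

>>> {"method": "carry_out", "body": {"rows": [[-0.003,0,0,0,0],[-0.006,0,0,0,0],[-0.0093,0,0.001,0,0],[-0.012,0,0.0015,0,0],[-0.0145,0,0.0025,0,0],[-0.0172,0,0.0033,0,0],[-0.0198,0,0.0045,0,0],[-0.0198,0,0.0045,0,0]]}}

```text
time: 13.95
position: [0.557, -0.0951, 0.1965]
ee_rot: [[0.939, 0.343, -0.0], [0.343, -0.939, 0.0], [-0.0, -0.0, -1.0]]
contact_force: [-0.6, -0.6, -0.8]
grip_width: 0.0003
finger_force: 0.0
```

There is no push force, so the fingers may have passed over or short of the tab. I'll back off up and lidwards and measure the lever.

>>> {"method": "carry_out", "body": {"rows": [[0.01,0,-0.03,0,0],[0.03,0,-0.06,0,0],[0.055,0,-0.06,0,0],[0.07,0,-0.06,0,0],[0.07,0,-0.06,0,0.04],[0.07,0,-0.06,0,0.06],[0.07,0,-0.06,0,0.06]]}}

```text
time: 14.65
position: [0.6223, -0.0712, 0.2563]
ee_rot: [[0.939, 0.343, -0.001], [0.343, -0.939, 0.0], [-0.001, -0.0, -1.0]]
contact_force: [-0.7, 0.3, -0.1]
grip_width: 0.0433
finger_force: 0.0
```

```bash
python3 - <<'E'
from h import *
d=snap('wrist','w8'); s=robot.read_state(); print(s['position'],s['contact_force'],s['grip_width'])
print(red(d,(280,220,370,399)))
for th in (.6,.8,1.,1.1,1.2,1.3,1.4,1.5): print(th,np.round(proj(d,lev(th,20.5e-3,5.3e-3)),0),np.round(proj(d,lev(th,50.2e-3,5.3e-3)),0))
E
```

```text
[ 0.62239951 -0.07123468  0.25646586] [5.21646258e-01 5.62229247e-01 4.96187919e-04] 0.05067106877252164
[313, 281, 21, 39]
0.6 [323. 287.] [323. 327.]
0.8 [323. 285.] [324. 325.]
1.0 [323. 282.] [324. 321.]
1.1 [323. 280.] [324. 317.]
1.2 [323. 278.] [324. 313.]
1.3 [324. 276.] [324. 308.]
1.4 [324. 273.] [324. 303.]
1.5 [324. 271.] [324. 296.]
```

The lever is at about 1.02 rad, just where the loop comes taut, so the fingers slid over the tab end. I'll go back deeper into the nook.

>>> {"method": "carry_out", "body": {"rows": [[-0.02,0,0,0,0],[-0.042,0,0.01,0,0],[-0.048,0,0.03,0,0],[-0.05,0,0.05,0,0],[-0.05,0,0.063,0,0],[-0.052,0,0.065,0,0],[-0.055,0,0.065,0,0],[-0.058,0,0.065,0,0],[-0.061,0,0.065,0,0],[-0.061,0,0.065,0,0]]}}

```text
time: 15.7
position: [0.566, -0.0921, 0.1926]
ee_rot: [[0.939, 0.343, 0.001], [0.343, -0.939, -0.0], [0.001, 0.001, -1.0]]
contact_force: [1.0, 0.6, 1.3]
grip_width: 0.0
finger_force: 0.0
```

>>> {"method": "carry_out", "body": {"rows": [[-0.002,0,0,0,0],[-0.004,0,0.0005,0,0],[-0.006,0,0.001,0,0],[-0.006,0,0.001,0,0]]}}

```text
time: 16.1
position: [0.56, -0.094, 0.1906]
ee_rot: [[0.939, 0.343, -0.0], [0.343, -0.939, 0.0], [-0.0, -0.0, -1.0]]
contact_force: [-0.7, -0.1, -0.4]
grip_width: 0.0
finger_force: 0.0
```

>>> {"method": "carry_out", "body": {"rows": [[-0.002,0,0.0005,0,0],[-0.004,0,0.001,0,0],[-0.006,0,0.002,0,0],[-0.006,0,0.002,0,0]]}}

```text
time: 16.5
position: [0.5545, -0.096, 0.1887]
ee_rot: [[0.939, 0.343, 0.0], [0.343, -0.939, 0.0], [0.0, 0.0, -1.0]]
contact_force: [1.1, 0.0, 0.6]
grip_width: 0.0001
finger_force: 0.5
```

>>> {"method": "carry_out", "body": {"rows": [[-0.002,0,0.0005,0,0],[-0.004,0,0.001,0,0],[-0.004,0,0.001,0,0]]}}

```text
time: 16.8
position: [0.5507, -0.0974, 0.1878]
ee_rot: [[0.939, 0.343, 0.0], [0.343, -0.939, -0.0], [0.0, 0.0, -1.0]]
contact_force: [1.6, 0.6, 0.1]
grip_width: 0.0002
finger_force: 0.9
```

```bash
python3 - <<'E'
from h import *
f=[robot.read_state() for _ in range(1)][0]; print(f['contact_force'],f['position'],f['finger_force'])
d=snap('wrist','w9')
for th in (.6,.7,.8,1.): print(th,[np.round(proj(d,lev(th,r,.0053)),0).tolist() for r in (.0205,.0502)],np.round(proj(d,lev(th,52e-3,19e-3)),0))
h=cv2.cvtColor(d['image'][200:399,260:390],cv2.COLOR_RGB2HSV); m=((h[...,0]<8)|(h[...,0]>172))&(h[...,1]>90); ys,xs=np.nonzero(m); print(len(ys), (ys.min()+200,ys.max()+200,xs.min()+260,xs.max()+260) if len(ys) else '')
# brightness map of strip near fingers
g=cv2.cvtColor(d['image'],cv2.COLOR_RGB2GRAY); print(g[200:330:5,290:356:4])
E
```

```text
[1.5762923  0.58686795 0.08669372] [ 0.55071066 -0.09741624  0.18775471] 0.8952819004480261
0.6 [[324.0, 238.0], [324.0, 297.0]] [324. 302.]
0.7 [[324.0, 237.0], [324.0, 296.0]] [324. 297.]
0.8 [[324.0, 235.0], [324.0, 293.0]] [324. 291.]
1.0 [[324.0, 229.0], [324.0, 284.0]] [324. 275.]
442 (np.int64(233), np.int64(257), np.int64(308), np.int64(338))
[[209 157 170 177 162 163 168 167 166 169 168 165 164 139 148 171 199]
 [218 157 176 178 161 164 167 165 162 169 168 159 165 144 148 171 200]
 [218 156 202 179 169 164 168 160 162 169 168 158 163 199 150 171 200]
 [210 181 198 160 168 164 165 160 160 168 164 158 163 175 143 164 154]
 [157 110 103  83 167 164 160 160 160 169 160 156 163 135  80  85  76]
 [220 197 201 173 165 162 160 160 162 167 160 156 163 162 148 174 173]
 [218  85  85  86 166 157 160 159 168 161 161 157 163 152  79  79  93]
 [219 118 119 119 165  70  69  72  72  67  70  71  97 152  78  79  92]
 [176 155 173  93 165  71  71  73  72  73  71  72  90 154 135 128  88]
 [168 110 102  84 165  73  74  74  72  70  70  71  87 156 106  83  77]
 [219 220 218 220 164 124 124 116  36
[... 399 characters left out ...]
 38  38 119 125 123  98  37  69 123 124 125  38  39  41  42]
 [ 39  39  39  38 123 124 124  98  36  68 125 124 124  39  40  39  38]
 [ 39  42  40  39 102 142 145 115  43  80 145 143 114  39  40  38  39]
 [ 36  37  39  38  37  40  82 124  45  88 110  35  40  40  38  37  39]
 [ 40  43  42  42  39  39  39  56  47  47  36  40  39  44  43  44  37]
 [ 39  39  41  40  38  39  36  41  45  42  38  39  38  40  37  40  37]
 [ 40  38  39  40  39  40  36  39  47  44  38  38  39  37  38  40  39]
 [ 39  41  39  40  39  37  38  43  46  43  37  38  39  42  40  39  39]
 [ 39  40  39  39  39  38  35  39  44  42  37  40  38  37  39  39  39]
 [ 39  40  41  37  39  37  38  40  43  64  41  41  40  38  37  39  39]]
```

Contact now: about 1.7 N of reaction, and the red top row 233 gives the lever at about 0.87 rad. I follow the arc down in small steps.

>>> {"method": "carry_out", "body": {"rows": [[-0.0017,0,0.0015,0,0],[-0.0034,0,0.003,0,0],[-0.005,0,0.0045,0,0],[-0.0065,0,0.006,0,0],[-0.0065,0,0.006,0,0]]}}

```text
time: 17.35
position: [0.5443, -0.0998, 0.1814]
ee_rot: [[0.939, 0.343, -0.001], [0.343, -0.939, -0.0], [-0.001, -0.0, -1.0]]
contact_force: [1.1, 0.5, 0.9]
grip_width: -0.0001
finger_force: 1.0
```

```bash
cat > st.py <<'E'
from h import *
s=robot.read_state(); d=optics.get_image('wrist')
h=cv2.cvtColor(d['image'][180:399,300:350],cv2.COLOR_RGB2HSV); m=((h[...,0]<8)|(h[...,0]>172))&(h[...,1]>90); ys,xs=np.nonzero(m)
r=s['position']-X0; print('x',(r[0]*.9396+r[1]*.342).round(4),'z',s['position'][2].round(4),'F',s['contact_force'].round(1),'ff',s['finger_force'])
top=np.flatnonzero(m.sum(1)>8)[0]+180 if len(ys) else None
print('red',top,[(th,round(float(proj(d,lev(th,.0205,.0053))[1]),1)) for th in (0,.1,.2,.3,.4,.5,.6,.7,.8,.9,1.)])
E
python3 st.py
```

```text
x -0.0657 z 0.1814 F [1.1 0.5 0.9] ff 1.012008497491479
red 231 [(0, 234.5), (0.1, 235.1), (0.2, 235.3), (0.3, 235.0), (0.4, 234.4), (0.5, 233.3), (0.6, 231.8), (0.7, 229.9), (0.8, 227.6), (0.9, 224.9), (1.0, 221.8)]
```

```bash
python3 - <<'E'
from h import *
d=snap('wrist','w10'); e=load('w8')
for n,d in (('now',d),('w8',e)):
    im=d['image'].astype(int); 
    for nm,x,z in (('hooked41',.0002,.179),('hooked46',.0055,.179),('onlip',.0002,.190)): print(n,nm,np.round(proj(d,W(x,0.001,z)),1),np.round(proj(d,W(x,-.021,z)),1))
    u,v=proj(d,W(.0002,.001,.179)); u,v=int(u),int(v)
    ul=int(proj(d,W(.0002,-.020,.179))[0])
    print('centre rows',v-25,[tuple(im[r,u]) for r in range(v-25,v+20,2)])
    print('left gray',[int(im[r,ul-1:ul+2].mean()) for r in range(v-25,v+20)])
E
```

```text
now hooked41 [324.  116.7] [281.1 116.7]
now hooked46 [324. 106.] [280.7 106. ]
now onlip [324.1 119. ] [278.4 119. ]
centre rows 91 [(np.int64(168), np.int64(165), np.int64(161)), (np.int64(166), np.int64(163), np.int64(158)), (np.int64(161), np.int64(134), np.int64(87)), (np.int64(173), np.int64(139), np.int64(73)), (np.int64(172), np.int64(139), np.int64(73)), (np.int64(172), np.int64(139), np.int64(73)), (np.int64(171), np.int64(138), np.int64(72)), (np.int64(171), np.int64(139), np.int64(72)), (np.int64(171), np.int64(140), np.int64(73)), (np.int64(171), np.int64(138), np.int64(72)), (np.int64(171), np.int64(137), np.int64(70)), (np.int64(170), np.int64(137), np.int64(71)), (np.int64(171), np.int64(137), np.int64(70)), (np.int64(158), np.int64(140), np.int64(114)), (np.int64(158), np.int64(142), np.int64(115)), (np.int64(177), np.int64(143), np.int64(74)), (np.int64(173), np.int64(140), np.int64(73)), (np.int64(170), np.int64(137), np.int64(72)), (np.int64(172), np.int64(139), np.int64(73)), (np.int64(172), np.int64(138), np.int64(71)), (np.int64(169), np.int64(137), np.int64(72
[... 1047 characters left out ...]
(155), np.int64(149)), (np.int64(166), np.int64(136), np.int64(81)), (np.int64(171), np.int64(138), np.int64(71)), (np.int64(170), np.int64(137), np.int64(72)), (np.int64(170), np.int64(137), np.int64(70)), (np.int64(169), np.int64(135), np.int64(70)), (np.int64(158), np.int64(126), np.int64(66)), (np.int64(38), np.int64(36), np.int64(36)), (np.int64(35), np.int64(36), np.int64(36)), (np.int64(36), np.int64(37), np.int64(36)), (np.int64(35), np.int64(35), np.int64(35))]
left gray [136, 136, 135, 134, 134, 134, 135, 134, 134, 134, 134, 134, 134, 134, 134, 134, 133, 133, 133, 132, 131, 134, 144, 153, 161, 167, 161, 155, 147, 133, 129, 130, 127, 121, 111, 79, 42, 34, 36, 36, 37, 37, 37, 36, 35]
```

The bar is partly hidden by the brass lip (only rows 117–119 show at the centre, while its end shows at rows 118–127). It is hooked under the lip. Continue down.

>>> {"method": "carry_out", "body": {"rows": [[-0.0013,0,0.0018,0,0],[-0.0027,0,0.0036,0,0],[-0.0038,0,0.0055,0,0],[-0.005,0,0.0075,0,0],[-0.005,0,0.0075,0,0]]}}

```text
time: 17.95
position: [0.5394, -0.1015, 0.1735]
ee_rot: [[0.939, 0.343, -0.001], [0.343, -0.939, -0.0], [-0.001, -0.0, -1.0]]
contact_force: [-0.6, 0.0, 1.9]
grip_width: -0.0001
finger_force: 0.6
```

```bash
python3 st.py
```

```text
x -0.0709 z 0.1735 F [-0.6  0.   1.9] ff 0.5897362623363733
red 232 [(0, 232.0), (0.1, 232.6), (0.2, 232.7), (0.3, 232.5), (0.4, 231.8), (0.5, 230.6), (0.6, 229.0), (0.7, 226.9), (0.8, 224.5), (0.9, 221.6), (1.0, 218.3)]
```

>>> {"method": "carry_out", "body": {"rows": [[-0.0005,0,0.0015,0,0],[-0.001,0,0.003,0,0],[-0.0015,0,0.0045,0,0],[-0.0015,0,0.0045,0,0]]}}

```text
time: 18.4
position: [0.5383, -0.1018, 0.1692]
ee_rot: [[0.939, 0.343, -0.001], [0.343, -0.939, 0.0], [-0.0, -0.0, -1.0]]
contact_force: [0.6, -0.5, 1.6]
grip_width: 0.0001
finger_force: 0.3
```

>>> {"method": "carry_out", "body": {"rows": [[0,0,0.0015,0,0],[0,0,0.003,0,0],[0,0,0.0045,0,0],[0,0,0.0045,0,0]]}}

```text
time: 18.8
position: [0.5384, -0.1017, 0.1647]
ee_rot: [[0.939, 0.343, -0.0], [0.343, -0.939, 0.0], [-0.0, -0.0, -1.0]]
contact_force: [-0.2, -0.8, 0.2]
grip_width: 0.0001
finger_force: 0.0
```

```bash
python3 st.py; python3 - <<'E'
from h import *
d=snap('wrist','w11')
u=int(proj(d,W(.0002,-.020,.179))[0]);v=int(proj(d,W(.0002,-.020,.179))[1]);print(v-20,[int(d['image'][r,u-1:u+2].mean()) for r in range(v-20,v+20)])
E
```

```text
x -0.0719 z 0.1647 F [-0.2 -0.8  0.2] ff 0.00011197102547676197
red 240 [(0, 237.8), (0.1, 238.5), (0.2, 238.7), (0.3, 238.5), (0.4, 237.9), (0.5, 236.7), (0.6, 235.1), (0.7, 233.0), (0.8, 230.4), (0.9, 227.4), (1.0, 224.0)]
86 [127, 127, 127, 127, 127, 127, 128, 127, 127, 128, 127, 127, 127, 127, 127, 127, 127, 128, 127, 127, 127, 127, 126, 125, 129, 143, 151, 154, 156, 161, 164, 162, 155, 149, 145, 139, 131, 121, 121, 123]
```

Contact is lost at z=0.1647, so the lever has probably snapped over centre. I press on gently to the buffer to make sure.

>>> {"method": "carry_out", "body": {"rows": [[0,0,0.001,0,0],[0,0,0.002,0,0],[0,0,0.002,0,0]]}}

```text
time: 19.2
position: [0.5385, -0.1018, 0.163]
ee_rot: [[0.939, 0.343, -0.0], [0.343, -0.939, 0.0], [-0.0, -0.0, -1.0]]
contact_force: [0.6, -1.1, 0.5]
grip_width: -0.0
finger_force: 0.0
```

>>> {"method": "carry_out", "body": {"rows": [[0,0,0.001,0,0],[0,0,0.002,0,0],[0,0,0.002,0,0]]}}

```text
time: 19.5
position: [0.5385, -0.1017, 0.1609]
ee_rot: [[0.939, 0.343, -0.0], [0.343, -0.939, 0.0], [-0.0, -0.0, -1.0]]
contact_force: [0.3, 0.7, -0.4]
grip_width: -0.0001
finger_force: 0.0
```

>>> {"method": "carry_out", "body": {"rows": [[0,0,0.001,0,0],[0,0,0.002,0,0],[0,0,0.003,0,0],[0,0,0.003,0,0]]}}

```text
time: 19.9
position: [0.5387, -0.1018, 0.1589]
ee_rot: [[0.939, 0.343, 0.0], [0.343, -0.939, -0.0], [0.0, 0.0, -1.0]]
contact_force: [-3.0, 1.7, 4.7]
grip_width: -0.0002
finger_force: 2.2
```

Contact at finger-end z≈0.190, which is the flat height. I press slightly more.

>>> {"method": "carry_out", "body": {"rows": [[0,0,0.0007,0,0],[0,0,0.0014,0,0],[0,0,0.0014,0,0]]}}

```text
time: 20.2
position: [0.5387, -0.1019, 0.1588]
ee_rot: [[0.939, 0.343, 0.001], [0.343, -0.939, -0.0], [0.0, 0.001, -1.0]]
contact_force: [-6.0, 1.9, 12.8]
grip_width: -0.0001
finger_force: 6.1
```

The lever is firm at 12.8 N without moving, so it is down. I withdraw and look.

>>> {"method": "carry_out", "body": {"rows": [[0.001,0,-0.005,0,0],[0.001,0,-0.02,0,0],[0.005,0,-0.06,0,0],[0.03,0,-0.09,0,0.03],[0.06,0,-0.09,0,0.06],[0.06,0,-0.09,0,0.06],[0.06,0,-0.09,0,0.06]]}}

```text
time: 20.9
position: [0.5948, -0.0811, 0.2466]
ee_rot: [[0.939, 0.344, -0.001], [0.344, -0.939, 0.0], [-0.001, -0.0, -1.0]]
contact_force: [0.6, 0.3, 0.9]
grip_width: 0.0578
finger_force: 0.0
```

```bash
python3 - <<'E'
from h import *
d=snap('wrist','w12'); s=robot.read_state(); print(s['position'],s['contact_force'],s['time'])
print(red(d,(270,180,380,399)))
for th in (0,.06,.1,.2,.3,.5): print(th,np.round(proj(d,lev(th,20.5e-3,5.3e-3)),1),np.round(proj(d,lev(th,50.2e-3,5.3e-3)),1))
for x in (.0002,-.0025,-.005): print(x,np.round(proj(d,W(x,-.02,.179)),1))
u,v=[int(q) for q in proj(d,W(0,-.02,.179))]; print(v-15,[int(d['image'][r,u-1:u+2].mean()) for r in range(v-15,v+20)])
u,v=[int(q) for q in proj(d,W(0,.001,.179))]; print(v-15,[(int(d['image'][r,u,0])-int(d['image'][r,u,2])) for r in range(v-15,v+20)])
E
```

```text
[ 0.59425486 -0.08121227  0.24626383] [0.36348053 0.74314664 0.12049908] 20.95
[314, 263, 19, 32]
0 [323.6 261.1] [323.5 293.6]
0.06 [323.6 261.5] [323.5 295.4]
0.1 [323.6 261.7] [323.6 296.6]
0.2 [323.7 262. ] [323.6 299. ]
0.3 [323.7 262.1] [323.6 300.9]
0.5 [323.7 261.4] [323.7 302.7]
0.0002 [295.8 181.4]
-0.0025 [295.8 184.8]
-0.005 [295.9 188. ]
166 [132, 132, 132, 132, 132, 132, 131, 131, 131, 131, 131, 131, 131, 131, 129, 130, 131, 134, 147, 157, 165, 170, 165, 156, 145, 134, 130, 128, 126, 123, 117, 106, 66, 37, 35]
166 [50, 86, 94, 99, 99, 99, 99, 99, 100, 100, 99, 99, 100, 99, 99, 98, 88, 45, 10, 19, 76, 101, 101, 99, 98, 100, 100, 98, 98, 97, 102, 105, 67, 14, -1]
```

The red face spans 32 px (32.5 expected when flat), and the bar sits under the lip. The gripper is clear, so I hand in.

```bash
python3 -c "
from h import *
print(workorder.close_job())"
```

```text
the job is handed in; nothing more can be done
None
```

The latch loop is hooked behind the keeper lip and the lever is pressed flat over centre, with about 13 N the highest force I read. In the last picture the lever is flat and the crossbar is under the lip. The job is handed in, and no verdict came back.

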